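# Fit the dry block heater with inserts that match its wells, cover it and start it

## Task

Get the dry block heater ready: someone left two undersized 20 mm inserts loose in its wells, so take both out and put them in the steel tray. Then, from the look-alike inserts on the bench, plug every one that is the right size for the wells (28 mm) fully home into a well of its own; leave the thinner and thicker ones standing where they are and do not disturb the orange or the beaker. When the wells are loaded, put the lid squarely on the heater, down on its deck, and then press the start button fully in and let go.

Things in the scene. Friction and masses are not known exactly. Their poses are not given: they have to be found in the camera images.
- heater: White heater on the bench, fixed, 200 (x) x 140 (y) mm; origin: centre of its underside, z up, turned up to 0.2 rad. Its bare aluminium block, 122 x 122 mm, centre at x = 30 mm, top at 70 mm height, has 4 square wells 64 mm apart. Around it runs a 9 mm wide white deck at 62 mm height, where the lid's walls rest; from x = -100 to -31 mm the deck is the panel with the button.
- well0 (a point): Centre of the mouth of a well, on the block's top face, at heater x = 62, y = 32 mm, axes as the heater's. Each of the four wells is 30 x 30 mm, square to the heater, 22 mm deep with a flat floor and a small chamfer at the mouth: made for 28 mm inserts, which then stand 28 mm proud.
- well1 (a point): Centre of the mouth of a well, on the block's top face, at heater x = 62, y = -32 mm, axes as the heater's. Each of the four wells is 30 x 30 mm, square to the heater, 22 mm deep with a flat floor and a small chamfer at the mouth: made for 28 mm inserts, which then stand 28 mm proud.
- well2 (a point): Centre of the mouth of a well, on the block's top face, at heater x = -2, y = 32 mm, axes as the heater's. Each of the four wells is 30 x 30 mm, square to the heater, 22 mm deep with a flat floor and a small chamfer at the mouth: made for 28 mm inserts, which then stand 28 mm proud.
- well3 (a point): Centre of the mouth of a well, on the block's top face, at heater x = -2, y = -32 mm, axes as the heater's. Each of the four wells is 30 x 30 mm, square to the heater, 22 mm deep with a flat floor and a small chamfer at the mouth: made for 28 mm inserts, which then stand 28 mm proud.
- lid_seat (a point): Where the centre of the lid's underside belongs: over the middle of the block, at deck height (62 mm); axes as the heater's.
- start (a joint): Start button, white in a black ring, round, 22 mm wide, on the heater's panel at heater x = -71, y = -38 mm; value 0 at rest, 0.006 m fully down; its spring needs 5 N and brings it back up.
- start_top (a point): Centre of the start button's top face, 80 mm above the bench, moving with it.
- insert_a: Plain aluminium well insert with a heavy steel foot (0.05 to 0.15 kg), a square block 20 x 20 mm all the way up and 50 mm tall, with a dark 13 mm round tube mouth marked on its top. Origin: centre of the underside; z up, x and y square to its sides. One of the two undersized inserts left loose in wells, standing on the well's floor.
- insert_i: Plain aluminium well insert with a heavy steel foot (0.05 to 0.15 kg), a square block 20 x 20 mm all the way up and 50 mm tall, with a dark 13 mm round tube mouth marked on its top. Origin: centre of the underside; z up, x and y square to its sides. The other undersized insert left loose in a well, standing on its floor.
- insert_b: Plain aluminium well insert with a heavy steel foot (0.05 to 0.15 kg), a square block 28 x 28 mm all the way up and 50 mm tall, with a dark 13 mm round tube mouth marked on its top. Origin: centre of the underside; z up, x and y square to its sides. A right-sized insert already seated in one of the wells; it may stay there.
- insert_c: Plain aluminium well insert with a heavy steel foot (0.05 to 0.15 kg), a square block 28 x 28 mm all the way up and 50 mm tall, with a dark 13 mm round tube mouth marked on its top. Origin: centre of the underside; z up, x and y square to its sides. One of the 28 mm inserts standing on the bench among the other sizes; may be absent.
- insert_d: Plain aluminium well insert with a heavy steel foot (0.05 to 0.15 kg), a square block 28 x 28 mm all the way up and 50 mm tall, with a dark 13 mm round tube mouth marked on its top. Origin: centre of the underside; z up, x and y square to its sides. One of the 28 mm inserts standing on the bench among the other sizes; may be absent.
- insert_e: Plain aluminium well insert with a heavy steel foot (0.05 to 0.15 kg), a square block 28 x 28 mm all the way up and 50 mm tall, with a dark 13 mm round tube mouth marked on its top. Origin: centre of the underside; z up, x and y square to its sides. One of the 28 mm inserts standing on the bench among the other sizes; may be absent.
- insert_f: Plain aluminium well insert with a heavy steel foot (0.05 to 0.15 kg), a square block 20 x 20 mm all the way up and 50 mm tall, with a dark 13 mm round tube mouth marked on its top. Origin: centre of the underside; z up, x and y square to its sides. Undersized, stands on the bench: not wanted.
- insert_g: Plain aluminium well insert with a heavy steel foot (0.05 to 0.15 kg), a square block 36 x 36 mm all the way up and 50 mm tall, with a dark 13 mm round tube mouth marked on its top. Origin: centre of the underside; z up, x and y square to its sides. Oversized, stands on the bench: not wanted.
- insert_h: Plain aluminium well insert with a heavy steel foot (0.05 to 0.15 kg), a square block 36 x 36 mm all the way up and 50 mm tall, with a dark 13 mm round tube mouth marked on its top. Origin: centre of the underside; z up, x and y square to its sides. Oversized, stands on the bench: not wanted.
- lid: Grey square lid, 138 x 138 mm outside, 130 x 130 mm inside, 46 mm tall (top 4 mm thick), open below, lying right way up on the bench, about 0.22 kg. On top a black grip bar 18 mm (lid x) by 56 mm (lid y), 26 mm high, its top 72 mm above the lid's underside. Origin: centre of the underside, z up. It goes over the heater's block, square to it at any quarter turn, with 4 mm of play each side.
- tray: Open steel tray fixed to the bench, 100 (x) x 130 (y) x 22 mm, walls 4 mm, floor 4 mm; empty. Origin: centre of the underside, z up.
- orange_a: An orange, 66 mm wide and 62 mm tall, standing near the inserts; bystander. Origin: underside.
- beaker: Small glass beaker, 48 mm wide and 60 mm tall, standing on the bench in front of the heater to the right; bystander. Origin: centre of the underside.

How it is judged (in metres and radians):
On the way, in this order (a step that is already met when the one before it is completed fails the run):
1. both undersized inserts from the wells are in the tray and every 28 mm insert is seated in a well (((horizontal distance between insert_b and well0 below 0.004 m and z of insert_b in the frame of well0 below -0.0195 m and angle between insert_b's own z axis and vertical below 0.06 rad) or (horizontal distance between insert_b and well1 below 0.004 m and z of insert_b in the frame of well1 below -0.0195 m and angle between insert_b's own z axis and vertical below 0.06 rad) or (horizontal distance between insert_b and well2 below 0.004 m and z of insert_b in the frame of well2 below -0.0195 m and angle between insert_b's own z axis and vertical below 0.06 rad) or (horizontal distance between insert_b and well3 below 0.004 m and z of insert_b in the frame of well3 below -0.0195 m and angle between insert_b's own z axis and vertical below 0.06 rad)) and ((horizontal distance between insert_c and well0 below 0.004 m and z of insert_c in the frame of well0 below -0.0195 m and angle between insert_c's own z axis and vertical below 0.06 rad) or (horizontal distance between insert_c and well1 below 0.004 m and z of insert_c in the frame of well1 below -0.0195 m and angle between insert_c's own z axis and vertical below 0.06 rad) or (horizontal distance between insert_c and well2 below 0.004 m and z of insert_c in the frame of well2 below -0.0195 m and angle between insert_c's own z axis and vertical below 0.06 rad) or (horizontal distance between insert_c and well3 below 0.004 m and z of insert_c in the frame of well3 below -0.0195 m and angle between insert_c's own z axis and vertical below 0.06 rad)) and ((horizontal distance between insert_d and well0 below 0.004 m and z of insert_d in the frame of well0 below -0.0195 m and angle between insert_d's own z axis and vertical below 0.06 rad) or (horizontal distance between insert_d and well1 below 0.004 m and z of insert_d in the frame of well1 below -0.0195 m and angle between insert_d's own z axis and vertical below 0.06 rad) or (horizontal distance between insert_d and well2 below 0.004 m and z of insert_d in the frame of well2 below -0.0195 m and angle between insert_d's own z axis and vertical below 0.06 rad) or (horizontal distance between insert_d and well3 below 0.004 m and z of insert_d in the frame of well3 below -0.0195 m and angle between insert_d's own z axis and vertical below 0.06 rad)) and ((horizontal distance between insert_e and well0 below 0.004 m and z of insert_e in the frame of well0 below -0.0195 m and angle between insert_e's own z axis and vertical below 0.06 rad) or (horizontal distance between insert_e and well1 below 0.004 m and z of insert_e in the frame of well1 below -0.0195 m and angle between insert_e's own z axis and vertical below 0.06 rad) or (horizontal distance between insert_e and well2 below 0.004 m and z of insert_e in the frame of well2 below -0.0195 m and angle between insert_e's own z axis and vertical below 0.06 rad) or (horizontal distance between insert_e and well3 below 0.004 m and z of insert_e in the frame of well3 below -0.0195 m and angle between insert_e's own z axis and vertical below 0.06 rad)) and x of insert_a in the frame of tray between -0.046 and 0.046 m and y of insert_a in the frame of tray between -0.061 and 0.061 m and z of each of insert_a, insert_i in the frame of tray below 0.022 m and x of insert_i in the frame of tray between -0.046 and 0.046 m and y of insert_i in the frame of tray between -0.061 and 0.061 m), for 0.2 s.
2. the lid is on the heater (horizontal distance between lid and lid_seat below 0.008 m and z of lid in the frame of lid_seat between -0.003 and 0.003 m and angle between lid's own z axis and vertical below 0.03 rad), for 0.2 s.
3. the start button is pressed in with the lid on (all of step 2 and value of joint start above 0.0045 m), for 0.05 s.
At the end, for the whole second after the job is handed in: 28 mm inserts upright in wells, within 4 mm of centre and 2.5 mm of full depth; the two undersized ones from the wells in the tray; lid level on the deck within 8 mm sideways, 3 mm in height; start pressed and let go; other inserts within 5 cm of where they stood; all at rest (all of step 1 and all of step 2 and linear speed of each of insert_b, insert_c, insert_d, insert_e, insert_a, insert_i, lid below 0.02 m/s and value of joint start below 0.002 m and distance of each of insert_f, insert_g, insert_h from where it was at the start of the episode below 0.05 m); the robot touches nothing.
It fails at once if the orange or the beaker is knocked more than 5 cm aside or tipped over (distance of any of orange_a, beaker from where it was at the start of the episode above 0.05 m or angle between beaker's own z axis and vertical above 0.5 rad).
It fails at once if an insert of another size on the bench is moved more than 5 cm or tipped over (distance of any of insert_f, insert_g, insert_h from where it was at the start of the episode above 0.05 m or angle between any of insert_f, insert_g, insert_h's own z axis and vertical above 0.5 rad).
Of insert_c, insert_d, insert_e only 2 to 3 are there at a start; the rules pass over those that are not, and their reading is None.
At some moment in a run one of insert_c, insert_d, insert_e, lid may be knocked a few centimetres aside while the robot is not near it.
It also fails if it takes over 208 s, if anything falls off the work surface, if the arm or the gripper's body presses on something with over 40 N, if the wrist force passes 120 N, or if a joint passes its speed limit or range.

## Robot

A 6-joint arm with a two-finger parallel gripper is mounted at the origin on the work surface. World frame = base frame: x ahead of the robot, y to its left, z up, the work surface at z = 0. Lengths are in mm, angles in rad, forces in N, time in s.
With the tool pointing down it reaches from about 300 to 850 mm from the base axis. Payload 5.4 kg.
Tool frame: the origin (TCP) lies on the centre line of the jaws, within the pads' length; the fingertips stand 25 mm ahead of it and the grasp point (between the pads) lies 6 mm ahead of it; z points along the fingers, y is the line along which they close (so a half turn about z gives the same grasp; the last joint's range is limited). The gripper opens to 85 mm and grips with 20 to 120 N. Pads are 22 mm wide; open, the fingers measure 114 mm over their backs; the gripper's body (76 mm by 85 mm) begins 54 mm behind the grasp point. The pads swing forward as they close: fully open they stand 13 mm farther back than shut.
Start: joints at [-1.324, 0.158, 1.597, -0, 1.386, -0.21], TCP at [253.595, -516.039, 256.299] pointing down, gripper open.
Joint ranges: [-2.91, 2.91], [-0.94, 2.29], [0.18, 2.7], [-1.29, 4.43], [0.17, 2.64], [-3, 3]. Speed limits (rad/s): [2.57, 2.57, 3.14, 3.14, 3.14, 3.14].

## Interface

Orientations are given as a unit quaternion [x, y, z, w].
In Python, from plant import readout, eyes, job_done gives the robot as it stands. The module is installed in compiled form; this text tells all that it offers.
- The arm moves only by the tool drive_tool, never from a script. Its argument "steps" is a list of rows, each a list of 5 numbers: the shift along the tool's x, y, z each as a share of 0.5 m, from -1 to 1, then the turn about the tool's z as a share of 45 degrees, from -1 to 1, then the opening, from -1 (shut) to 1 (fully open). A call has 1 to 12 rows; each row shifts and turns the commanded pose from where the row before left it, along the tool's axes as they then stand; what a row does not reach is not made up. A row lasts 1/12 s, in which the tool goes at most 41.7 mm and 7.16 degrees, less where a joint would pass 70% of its speed; a pose out of reach is approached as far as the arm can. A call with a number of a shift or a turn outside -1 to 1 is refused whole. A call with a gripper value outside its range is refused whole. The fingers move at their own pace and stop on an object; the grip force is fixed at half the most. Time passes only in rows, so rows that do not move let the fingers close. It gives the time, the measured TCP pose, the force, the opening and the grip force at its end, in the units of the state.
- readout.observe(): the state, without advancing time (a new reading comes with each control period).
- eyes.capture(name): name is "side" or "top" or "wrist"; returns a dict with "image" (400x640x3 uint8, red, green, blue), "fx", "fy", "cx", "cy" (pixels), "dist_coeffs" ([k1, k2, p1, p2, k3] as OpenCV has them; the pictures are not rectified), "extrinsics" (4x4, takes a point from world to camera coordinates). Camera axes: x right, y up, looking along -z (the intrinsics and any distortion apply to the point x, -y, -z); pixel columns grow to the right and rows downward; lengths in mm; the calibration is good to about 2 mm. A picture is of the moment at which its call begins. There is no depth.
- job_done(): hands the job in; it is judged then, once.
The state is a dict: "clock": time; "qpos": joint angles; "qd": joint speeds; "joint_efforts": joint torques, N m; "tool_pos": TCP position; "tool_rot": TCP orientation; "contact_force": force on the tool from outside, world axes, zero at the start; "ft_torque": the same for the moment, N m; "width": finger opening in mm; "grip_force": force on a finger pad.
Only numpy, scipy, OpenCV 4.12 (cv2) and the standard library are available. Lean on these libraries where they do the work, as an engineer would, in place of code of your own. Each camera call takes 0.05 s, during which the arm holds its last target. There are 200 camera calls.

## Working session

There is one attempt and no reset: what is moved stays moved. The work goes in short steps, Python scripts to look and compute and a tool call to move; the robot and the scene stay as the last step left them, time stands still between calls to the robot, and variables do not carry over. Pictures are saved under pics/ and viewed, at most 14 in all, crops included, and the job is handed in when it is done.

Besides the shell and the picture viewer there is one more tool, called after "Request:" as a command line: name --pt "numbers of a row" for each row, then --argument value for the rest. drive_tool: Moves the arm, as the interface text tells. Its arguments: {"type":"object","properties":{"steps":{"type":"array"}},"required":["steps"]}

```bash
mkdir -p pics; python3 - <<'E'
from plant import readout, eyes
import cv2
for n in ("top","side"):
    c=eyes.capture(n); cv2.imwrite(f"pics/{n}0.png",c["image"][:,:,::-1])
    print(n,c["fx"],c["fy"],c["cx"],c["cy"],c["dist_coeffs"]);print(c["extrinsics"])
s=readout.observe();print(s)
E
```

```text
top 509.2551143051883 509.2551143051883 314.3158669246299 203.78288692164668 [-0.10335227  0.          0.          0.          0.        ]
[[ 2.54043833e-02 -9.99600844e-01 -1.23600319e-02  8.33686457e+00]
 [ 9.92388109e-01  2.37268631e-02  1.20842367e-01 -5.52563056e+02]
 [-1.20500867e-01 -1.53358745e-02  9.92594757e-01 -1.23179704e+03]
 [ 0.00000000e+00  0.00000000e+00  0.00000000e+00  1.00000000e+00]]
side 507.58133878036625 507.58133878036625 326.471456024181 194.9059815472512 [0.04531955 0.         0.         0.         0.        ]
[[-9.16974124e-01 -3.98678297e-01 -1.46311956e-02  5.13493206e+02]
 [ 2.82704819e-01 -6.75233385e-01  6.81276641e-01 -1.86830207e+02]
 [-2.81489683e-01  6.20576741e-01  7.31879817e-01 -1.14126301e+03]
 [ 0.00000000e+00  0.00000000e+00  0.00000000e+00  1.00000000e+00]]
{'clock': 0.1, 'qpos': array([-1.32409825e+00,  1.58997338e-01,  1.59809815e+00,  1.66063982e-05,
        1.38619295e+00, -2.10109426e-01]), 'qd': array([ 2.27283359e-03, -1.24356993e-03, -1.21434739e-03, -4.99047887e-05,
        9.98176705e-04, -1.36443451e-03]), 'joint_efforts': array([ 5.94100293e-04, -3.96985924e+01, -3.32339966e+01, -2.39032506e-04,
        4.06928564e-03, -1.98528127e-06]), 'tool_pos': array([ 253.48140794, -515.56394619,  255.41304378]), 'tool_rot': array([ 9.74029060e-01,  2.26421448e-01, -7.35128535e-06, -8.47899261e-04]), 'contact_force': array([-0.38759231, -0.84178376,  0.9742609 ]), 'ft_torque': array([-0.00820602, -0.00888462, -0.02348416]), 'grip_force': 0.0, 'width': 85.33032483616124}
```

View pics/top0.png

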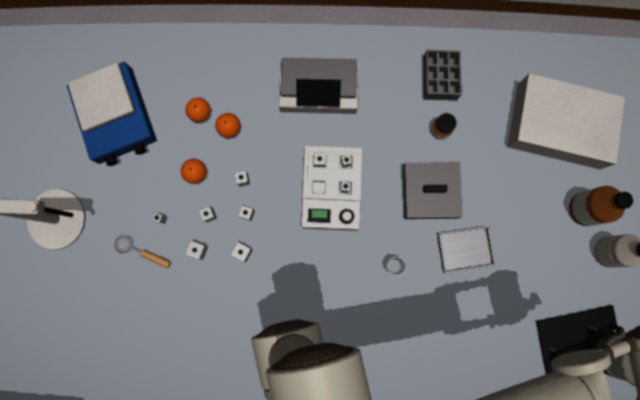

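View pics/side0.png

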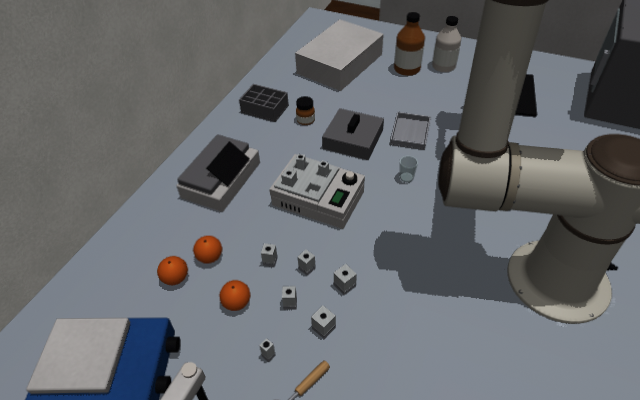

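```bash
cat > h.py <<'E'
import numpy as np, cv2
from plant import readout, eyes
F=np.diag([1.,-1,-1])
class V:
    def __init__(s,n):
        c=eyes.capture(n); s.im=np.ascontiguousarray(c["image"][:,:,::-1]); s.n=n
        s.K=np.array([[c["fx"],0,c["cx"]],[0,c["fy"],c["cy"]],[0,0,1]]); s.d=np.array(c["dist_coeffs"])
        E=np.array(c["extrinsics"]); s.R=F@E[:3,:3]; s.t=F@E[:3,3]
    def plane(s,px,z):
        px=np.atleast_2d(np.array(px,float))
        u=cv2.undistortPoints(px[:,None],s.K,s.d)[:,0]
        r=np.c_[u,np.ones(len(u))]@s.R; o=-s.R.T@s.t
        return (o+r*((z-o[2])/r[:,2])[:,None])[:,:2]
    def proj(s,p):
        return cv2.projectPoints(np.atleast_2d(np.array(p,float)),cv2.Rodrigues(s.R)[0],s.t,s.K,s.d)[0][:,0]
    def save(s,f,x0=0,x1=640,y0=0,y1=400,k=1):
        cv2.imwrite("pics/"+f,cv2.resize(s.im[y0:y1,x0:x1],None,fx=k,fy=k,interpolation=cv2.INTER_CUBIC))
def tops(v,thr,amin=20):
    "bright blobs: (contour centre px, area, minAreaRect)"
    g=cv2.cvtColor(v.im,cv2.COLOR_BGR2GRAY); hsv=cv2.cvtColor(v.im,cv2.COLOR_BGR2HSV)
    m=((g>thr)&(hsv[...,1]<60)).astype(np.uint8)
    cs,_=cv2.findContours(m,cv2.RETR_CCOMP,cv2.CHAIN_APPROX_NONE)
    return [(cv2.minAreaRect(c),cv2.contourArea(c)) for c in cs if cv2.contourArea(c)>amin]
E
python3 - <<'E'
from h import *
v=V("top"); v.save("crop1.png",140,380,130,270,3.3)
g=cv2.cvtColor(v.im,cv2.COLOR_BGR2GRAY)
for u,w in [(241,177),(207,214),(246,213),(196,249),(241,252),(159,217)]:
    p=g[w-12:w+13,u-12:u+13].astype(int); print(p[12].tolist())
E
```

```text
[142, 142, 142, 143, 141, 146, 159, 173, 166, 128, 69, 31, 28, 62, 122, 167, 176, 150, 95, 86, 124, 141, 143, 142, 142]
[141, 141, 141, 141, 145, 160, 172, 167, 132, 81, 45, 42, 79, 131, 166, 177, 168, 132, 83, 62, 85, 121, 139, 142, 142]
[142, 143, 142, 141, 146, 164, 181, 183, 161, 107, 59, 45, 65, 115, 165, 181, 160, 107, 66, 74, 105, 131, 142, 142, 142]
[141, 142, 149, 163, 177, 181, 175, 152, 104, 51, 27, 40, 85, 140, 175, 186, 185, 172, 139, 91, 61, 52, 70, 105, 132]
[141, 142, 151, 169, 183, 188, 188, 184, 160, 106, 53, 29, 43, 95, 155, 183, 189, 190, 178, 141, 89, 68, 93, 124, 139]
[141, 141, 140, 140, 142, 146, 138, 104, 55, 22, 33, 83, 133, 141, 106, 67, 58, 60, 65, 78, 111, 133, 140, 141, 141]
```

View pics/crop1.png

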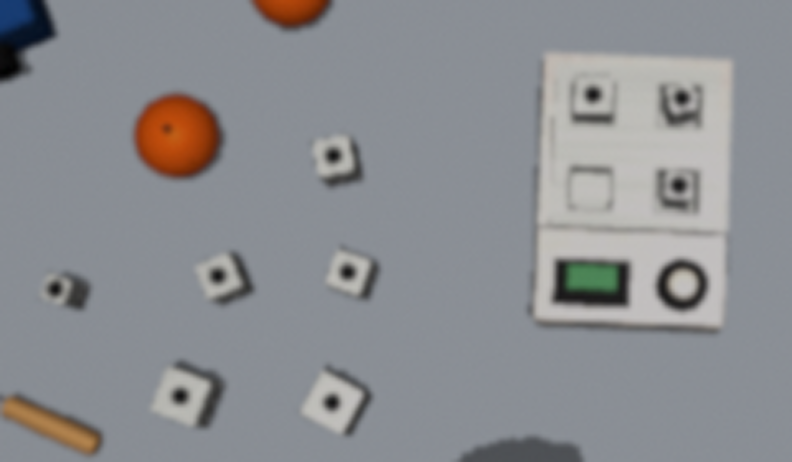

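```bash
cat >> h.py <<'E'
def hole(v,px,r,it=6):
    "dark tube-mouth centroid near px, window radius r"
    g=cv2.cvtColor(v.im,cv2.COLOR_BGR2GRAY).astype(float); yy,xx=np.mgrid[:400,:640]; p=np.array(px,float)
    for _ in range(it):
        w=np.clip(115-g,0,None)*(np.hypot(xx-p[0],yy-p[1])<r); p=np.array([(w*xx).sum(),(w*yy).sum()])/w.sum()
    return p
def rect(v,px,z,r,thr):
    "bright top face around px: world corners via minAreaRect (inside radius r px)"
    g=cv2.cvtColor(v.im,cv2.COLOR_BGR2GRAY); m=np.zeros_like(g); cv2.circle(m,tuple(int(round(a)) for a in px),r,255,-1)
    m=((g>thr)&(m>0)).astype(np.uint8); cs,_=cv2.findContours(m,cv2.RETR_EXTERNAL,cv2.CHAIN_APPROX_NONE)
    c=max(cs,key=cv2.contourArea); w=v.plane(c[:,0],z).astype(np.float32); return cv2.minAreaRect(w)
def ang(a): # to (-45,45]
    return (a+45)%90-45
def quatyaw(q):
    from scipy.spatial.transform import Rotation as Ro
    M=Ro.from_quat(q).as_matrix(); return np.degrees(np.arctan2(M[1,0],M[0,0])),M
E
python3 - <<'E'
from h import *
np.set_printoptions(precision=1,suppress=True)
v=V("top")
for n,p,z in [("i1",(241,177),50),("i2",(207,214),50),("i3",(246,213),50),("g",(196,249),50),("h",(241,252),50),("f",(158,217),50)]:
    q=hole(v,p,4); R=rect(v,q,z,14,155)
    print(n,q,v.plane(q,z)[0],np.array(R[0]),np.array(R[1]),round(ang(R[2]),1))
for n,p,z in [("b",(319.5,158.5),98),("w1",(346.5,160),98),("w3",(345.5,186),98)]:
    q=hole(v,p,3.5); print(n,q,v.plane(q,z)[0])
hsv=cv2.cvtColor(v.im,cv2.COLOR_BGR2HSV); g=hsv[...,2]
def blob(x0,y0,x1,y1,fn,z,n):
    m=np.zeros(g.shape,np.uint8); m[y0:y1,x0:x1]=fn[y0:y1,x0:x1]
    cs,_=cv2.findContours(m,cv2.RETR_EXTERNAL,cv2.CHAIN_APPROX_NONE); c=max(cs,key=cv2.contourArea)
    R=cv2.minAreaRect(v.plane(c[:,0],z).astype(np.float32)); print(n,np.array(R[0]),np.array(R[1]),ang(R[2]))
blob(290,135,372,240,g>165,66,"heater")
blob(395,150,475,225,g<115,46,"lid")
blob(420,180,452,196,g<45,72,"grip")
blob(430,220,500,280,g>165,22,"tray")
print("beaker",v.plane((394,265),0),"orange",v.plane((193,170),31))
v2=V("side")
print(quatyaw(readout.observe()["tool_rot"]))
v3=V("wrist"); print(-v3.R.T@v3.t, v3.R)
E
```

```text
i1 [240.5 176.7] [613.5 206.3] [614.1 206.9] [26.3 26.4] 12.7
i2 [205.5 213.1] [520.6 289.2] [520.4 290.3] [25.8 26.4] 28.1
i3 [244.9 212. ] [525.8 191.7] [525.7 192.3] [26.8 25.6] -17.0
g [194.2 249.5] [430.3 313. ] [429.9 313.9] [34.8 34.3] -19.4
h [240.1 251.5] [428.8 199.4] [428.1 200.7] [35.2 34.7] -24.7
f [156.3 217.1] [507.7 412.6] [497.9 410.2] [0. 0.] 0.0
b [319.3 158.2] [654.1  12. ]
w1 [346.2 159.2] [653.2 -52.2]
w3 [345.2 185.7] [589.3 -51.1]
heater [592.  -20.2] [139.1 198.5] -0.838714599609375
lid [ 591.6 -266.5] [141.6 147.7] 2.6616897583007812
grip [ 591.8 -269.1] [17.2 56.6] 1.4502875804901123
tray [ 444.8 -330.2] [83.1 55. ] 8.915304183959961
beaker [[ 405.7 -182.2]] orange [[631.4 331.5]]
(np.float64(26.1687083226961), array([[ 0.9,  0.4, -0. ],
       [ 0.4, -0.9,  0. ],
       [ 0. , -0. , -1. ]]))
[ 329.9 -477.   373.3] [[ 0.4 -0.9 -0. ]
 [-0.8 -0.4  0.3]
 [-0.3 -0.1 -0.9]]
```

Request:
drive_tool --pt "0 0 0 0.15 0.1" --pt "0 0 0 0.15 0.1" --pt "0 0 0 0.15 0.1" --pt "0 0 0 0.15 0.1" --pt "0.04 -0.066 0 0 0.1" --pt "0.04 -0.066 0 0 0.1" --pt "0.04 -0.066 0 0 0.1" --pt "0.04 -0.066 0 0 0.1" --pt "0.04 -0.066 0 0 0.1" --pt "0.04 -0.066 0 0 0.1" --pt "0.04 -0.066 0 0 0.1" --pt "0.04 -0.066 0 0 0.1"

```text
clock: 1.3
tool_pos: [418.0, -252.7, 256.4]
tool_rot: [1.0, -0.007, 0.0, 0.0]
contact_force: [0.5, 0.1, -0.4]
width: 47.0
grip_force: 0.0
```

Request:
drive_tool --pt "0.05 -0.058 0 0 0.1" --pt "0.05 -0.058 0 0 0.1" --pt "0.05 -0.058 0 0 0.1" --pt "0.05 -0.058 0 0 0.1" --pt "0.05 -0.058 0 0 0.1" --pt "0.05 -0.058 0 0 0.1" --pt "0.05 -0.058 0 0 0.1" --pt "0.05 -0.058 0 0 0.1" --pt "0 0 0 0 0.1" --pt "0 0 0 0 0.1"

```text
clock: 2.13
tool_pos: [621.3, -23.7, 255.6]
tool_rot: [1.0, -0.006, -0.0, -0.0]
contact_force: [-0.1, -1.0, -0.1]
width: 47.0
grip_force: 0.0
```

```bash
python3 - <<'E'
from h import *
s=readout.observe(); print(s["tool_pos"],s["tool_rot"])
v=V("wrist"); v.save("w1.png"); print(v.K[0,0],v.d,-v.R.T@v.t)
E
```

```text
[621.27465467 -23.68283175 255.63818567] [ 9.99983857e-01 -5.66391010e-03 -4.54249622e-04 -1.88731117e-05]
342.4582230299614 [-0.04777125  0.          0.          0.          0.        ] [706.33542029 -22.80245631 372.97730464]
```

View pics/w1.png

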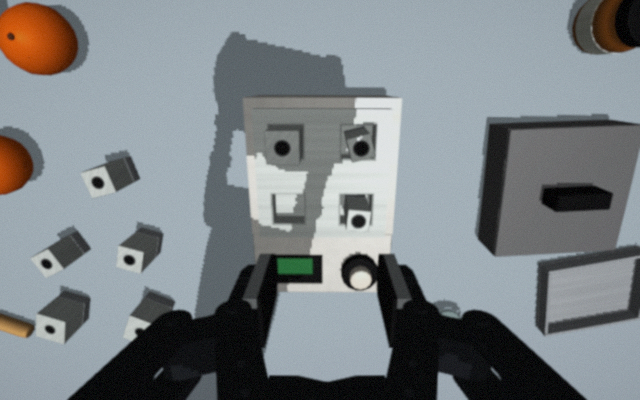

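```bash
python3 - <<'E'
from h import *
np.set_printoptions(precision=1,suppress=True)
v=V("wrist")
for n,p,z in [("b",(282,148),98),("w1",(361,148),98),("w3",(358,221),98),("i1",(98,182),50),("i2",(46,263),50),("i3",(129,260),50),("g",(50,328),50)]:
    q=hole(v,p,9); print(n,q,v.plane(q,z)[0])
g=cv2.cvtColor(v.im,cv2.COLOR_BGR2GRAY)
print(v.plane([(244,97),(402,97)],62))
v.save("w1c.png",235,410,90,300,2.8)
E
```

```text
b [280. 147.] [655.   14.3]
w1 [359.  147.2] [654.  -49.7]
w3 [356.6 220.2] [590.  -48.7]
i1 [ 96.1 182. ] [614.3 208.7]
i2 [ 45.1 263.5] [521.4 291.4]
i3 [127.8 259.4] [526.6 193.9]
g [ 48.8 329. ] [431.3 315.2]
[[693.2  48.5]
 [691.3 -90.1]]
```

View pics/w1c.png

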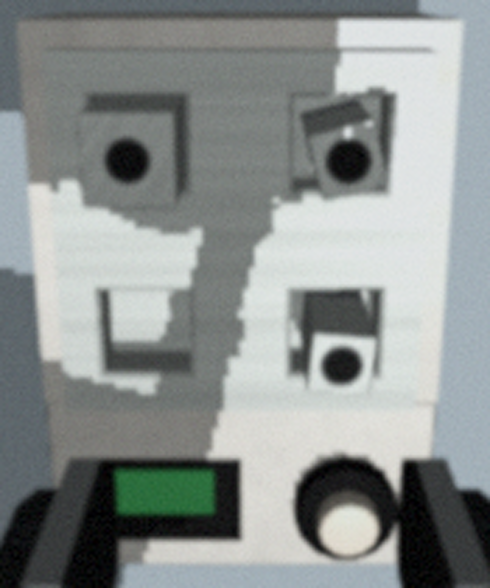

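Request:
drive_tool --pt "-0.0313 0.0267 0 0 0.1" --pt "-0.0313 0.0267 0 0 0.1" --pt "0 0 0 0.1 0.1" --pt "0 0 0 0.1 0.1" --pt "0 0 0.07 0 0.1" --pt "0 0 0.07 0 0.1" --pt "0 0 0.07 0 0.1" --pt "0 0 0.07 0 0.1" --pt "0 0 0.026 0 0.1" --pt "0 0 0 0 0.1" --pt "0 0 0 0 0.1"

```text
clock: 3.15
tool_pos: [589.1, -52.3, 104.2]
tool_rot: [0.996, -0.086, 0.0, 0.0]
contact_force: [-1.1, -0.7, 0.8]
width: 47.5
grip_force: 0.0
```

Request:
drive_tool --pt "0 0 0 0 -0.2" --pt "0 0 0 0 -0.4" --pt "0 0 0 0 -0.6" --pt "0 0 0 0 -1" --pt "0 0 0 0 -1" --pt "0 0 0 0 -1" --pt "0 0 0 0 -1"

```text
clock: 3.73
tool_pos: [590.8, -52.1, 106.2]
tool_rot: [0.996, -0.085, 0.002, 0.001]
contact_force: [-1.2, -0.5, 6.4]
width: 18.9
grip_force: 59.0
```

Request:
drive_tool --pt "0 0 -0.03 0 -1" --pt "0 0 -0.07 0 -1" --pt "0 0 -0.07 0 -1" --pt "0 0 -0.07 0 -1" --pt "0 0 -0.03 0 -1" --pt "0 0 0 0 -1" --pt "0 0 0 0 -1"

```text
clock: 4.32
tool_pos: [589.7, -51.6, 239.8]
tool_rot: [0.996, -0.086, 0.002, 0.0]
contact_force: [-0.4, 0.4, -1.8]
width: 18.6
grip_force: 59.5
```

```bash
python3 - <<'E'
from h import *
np.set_printoptions(precision=1,suppress=True)
s=readout.observe(); print(s["tool_pos"],s["width"],quatyaw(s["tool_rot"])[0])
v=V("wrist"); v.save("w2.png"); print(v.proj([*s["tool_pos"][:2],s["tool_pos"][2]-7]))
t=V("top"); 
hsv=cv2.cvtColor(t.im,cv2.COLOR_BGR2HSV); g=hsv[...,2].astype(int)
m=np.zeros(g.shape,np.uint8); m[222:280,430:500]=(g[222:280,430:500]<100)
cv2.imwrite("pics/t2.png",cv2.resize(t.im[140:290,380:510],None,fx=4,fy=4))
E
```

```text
[589.7 -51.6 239.8] 18.6063760697796 -9.817978223717898
[[331.2 291. ]]
```

View pics/w2.png

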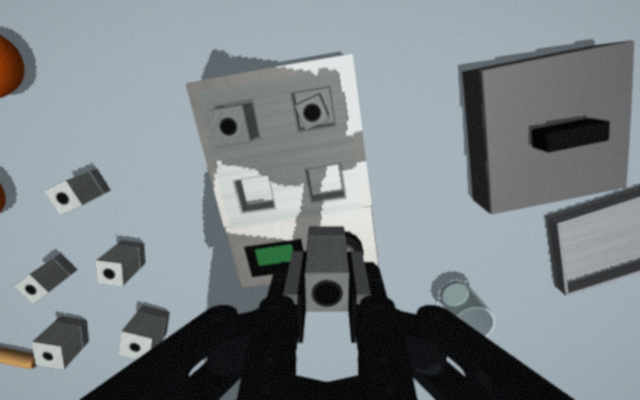

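View pics/t2.png

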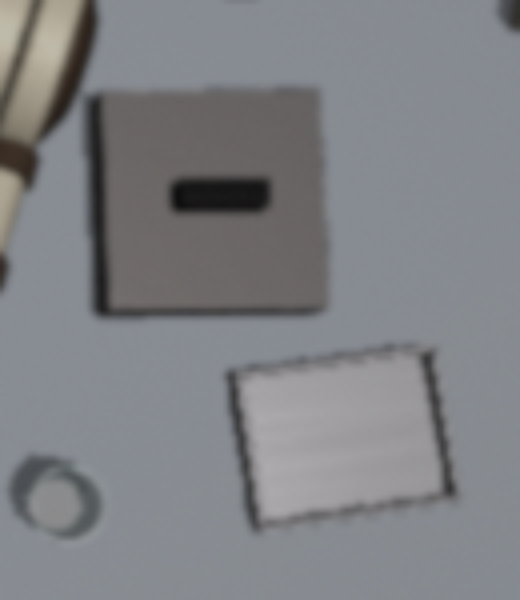

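```bash
python3 - <<'E'
from h import *
np.set_printoptions(precision=2,suppress=True)
s=readout.observe(); v=V("wrist"); q=hole(v,(327,293),16); p=s["tool_pos"]
print(q, v.plane(q,p[2]-8)[0]-p[:2])
t=V("top"); c=np.array([(232,370),(432,348),(455,495),(255,528)])/4+[380,140]
w=t.plane(c,22); print(w,w.mean(0))
print(hole(t,(346.2,159.2),3.5),t.plane(hole(t,(346.2,159.2),3.5),98))
E
```

```text
[326.67 292.98] [-1.38  2.22]
[[ 488.71 -288.74]
 [ 505.24 -416.  ]
 [ 413.48 -429.75]
 [ 390.84 -303.23]] [ 449.57 -359.43]
[344.08 165.09] [[638.79 -47.51]]
```

Request:
drive_tool --pt "-0.0234 0.0751 0 0 -1" --pt "-0.0234 0.0751 0 0 -1" --pt "-0.0234 0.0751 0 0 -1" --pt "-0.0234 0.0751 0 0 -1" --pt "-0.0234 0.0751 0 0 -1" --pt "-0.0234 0.0751 0 0 -1" --pt "-0.0234 0.0751 0 0 -1" --pt "-0.0234 0.0751 0 0 -1" --pt "0 0 0.07 0 -1" --pt "0 0 0.07 0 -1" --pt "0 0 0.07 0 -1" --pt "0 0 0.06 0 -1"

```text
clock: 5.52
tool_pos: [444.0, -330.5, 99.7]
tool_rot: [0.996, -0.086, -0.001, -0.001]
contact_force: [0.0, 0.8, -1.0]
width: 18.5
grip_force: 59.6
```

Request:
drive_tool --pt "0 0 0.04 0 -1" --pt "0 0 0.02 0 -1" --pt "0 0 0.01 0 -1" --pt "0 0 0 0 -1" --pt "0 0 0 0 -1"

```text
clock: 5.93
tool_pos: [446.1, -332.1, 69.3]
tool_rot: [0.996, -0.086, 0.001, 0.001]
contact_force: [-0.1, -0.8, -0.3]
width: 18.8
grip_force: 59.5
```

Request:
drive_tool --pt "0 0 0.008 0 -1" --pt "0 0 0.003 0 -1" --pt "0 0 0 0 -0.3" --pt "0 0 0 0 -0.15" --pt "0 0 0 0 -0.15" --pt "0 0 0 0 -0.15" --pt "0 0 -0.02 0 -0.15" --pt "0 0 -0.07 0 0" --pt "0 0 -0.08 0 0.1" --pt "0 0 -0.08 0 0.1" --pt "0 0 -0.08 0 0.1" --pt "0 0 0 0 0.1"

```text
clock: 6.93
tool_pos: [448.8, -335.1, 238.7]
tool_rot: [0.996, -0.086, 0.006, 0.006]
contact_force: [0.6, -0.4, 0.4]
width: 46.9
grip_force: 0.0
```

```bash
python3 - <<'E'
from h import *
np.set_printoptions(precision=2,suppress=True)
s=readout.observe(); v=V("wrist"); t=V("top"); print(s["tool_pos"])
c=np.hstack([cv2.resize(v.im,(480,300)),cv2.resize(t.im[140:290,380:510],(260,300))]); cv2.imwrite("pics/w3.png",c)
q=hole(t,(346.2,159.2),3.5);print(q,t.plane(q,98))
E
```

```text
[ 448.8  -335.1   238.74]
[346.16 159.21] [[653.17 -52.2 ]]
```

View pics/w3.png

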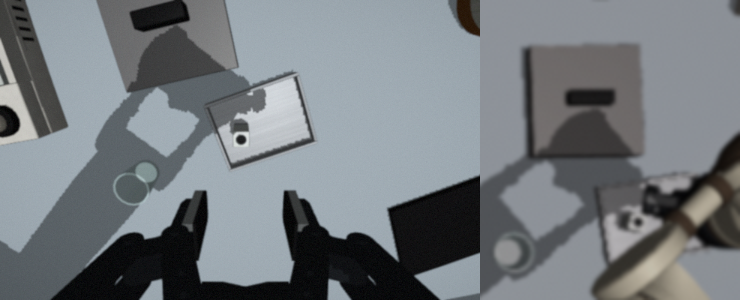

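Request:
drive_tool --pt "0 0 0 -0.127 0.1" --pt "0 0 0 -0.127 0.1" --pt "0 0 0 -0.127 0.1" --pt "0 0 0 -0.127 0.1" --pt "0.06 -0.052 0 0 0.1" --pt "0.06 -0.052 0 0 0.1" --pt "0.06 -0.052 0 0 0.1" --pt "0.06 -0.052 0 0 0.1" --pt "0.06 -0.052 0 0 0.1" --pt "0.06 -0.052 0 0 0.1" --pt "0.06 -0.052 0 0 0.1" --pt "0.06 -0.052 0 0 0.1"

```text
clock: 8.03
tool_pos: [632.3, -72.6, 225.8]
tool_rot: [0.994, 0.114, -0.002, -0.001]
contact_force: [0.4, 0.4, 0.1]
width: 47.1
grip_force: 0.0
```

Request:
drive_tool --pt "0.02 -0.02 0 0 0.1" --pt "0.02 -0.02 0 0 0.1" --pt "0 0 0 0 0.1" --pt "0 0 0 0 0.1" --pt "0 0 0 0 0.1"

```text
clock: 8.45
tool_pos: [646.6, -52.2, 227.4]
tool_rot: [0.994, 0.113, -0.001, 0.0]
contact_force: [-1.2, -0.0, 0.4]
width: 46.9
grip_force: 0.0
```

Request:
drive_tool --pt "0.0134 0.0024 0.06 0 0.1" --pt "0 0 0.07 0 0.1" --pt "0 0 0.06 0 0.1" --pt "0 0 0.034 0 0.1" --pt "0 0 0.008 0 0.1" --pt "0 0 0 0 0.1" --pt "0 0 0 0 -0.2" --pt "0 0 0 0 -0.4" --pt "0 0 0 0 -0.6" --pt "0 0 0 0 -1" --pt "0 0 0 0 -1" --pt "0 0 0 0 -1"

```text
clock: 9.45
tool_pos: [655.8, -51.1, 114.6]
tool_rot: [0.994, 0.114, 0.002, 0.001]
contact_force: [-0.2, -0.4, 6.2]
width: 18.0
grip_force: 60.0
```

Request:
drive_tool --pt "0 0 0 0 -1"

```text
clock: 9.53
tool_pos: [655.8, -51.0, 114.6]
tool_rot: [0.994, 0.114, 0.002, 0.001]
contact_force: [-0.2, 0.3, 7.3]
width: 17.9
grip_force: 60.0
```

Request:
drive_tool --pt "0 0 -0.02 0 -1" --pt "0 0 -0.06 0 -1" --pt "0 0 -0.07 0 -1" --pt "0 0 -0.06 0 -1" --pt "0 0 -0.03 0 -1" --pt "0 0 0 0.127 -1" --pt "0 0 0 0.127 -1" --pt "0 0 0 0.127 -1" --pt "0 0 0 0.127 -1" --pt "0 0 0 0 -1" --pt "0 0 0 0 -1"

```text
clock: 10.45
tool_pos: [654.2, -50.4, 232.4]
tool_rot: [0.996, -0.084, 0.0, 0.0]
contact_force: [0.9, -0.1, -0.7]
width: 17.6
grip_force: 59.2
```

Request:
drive_tool --pt "-0.0284 0.0731 0 0 -1" --pt "-0.0284 0.0731 0 0 -1" --pt "-0.0284 0.0731 0 0 -1" --pt "-0.0284 0.0731 0 0 -1" --pt "-0.0284 0.0731 0 0 -1" --pt "-0.0284 0.0731 0 0 -1" --pt "-0.0284 0.0731 0 0 -1" --pt "-0.0284 0.0731 0 0 -1" --pt "-0.0284 0.0731 0 0 -1" --pt "-0.0284 0.0731 0 0 -1" --pt "0 0 0.07 0 -1" --pt "0 0 0.07 0 -1"

```text
clock: 11.45
tool_pos: [451.9, -390.4, 164.3]
tool_rot: [0.996, -0.086, 0.003, 0.003]
contact_force: [0.1, 0.0, -2.2]
width: 17.7
grip_force: 59.2
```

Request:
drive_tool --pt "0 0 0.06 0 -1" --pt "0 0 0.05 0 -1" --pt "0 0 0.03 0 -1" --pt "0 0 0.01 0 -1" --pt "0 0 0 0 -1" --pt "0 0 0 0 -1"

```text
clock: 11.95
tool_pos: [452.4, -386.9, 87.9]
tool_rot: [0.996, -0.085, 0.001, 0.001]
contact_force: [-0.0, 0.3, -0.5]
width: 17.5
grip_force: 59.2
```

Request:
drive_tool --pt "0 0 0.015 0 -1" --pt "0 0 0.01 0 -1" --pt "0 0 0.004 0 -1" --pt "0 0 0 0 -1" --pt "0 0 0 0 -0.3" --pt "0 0 0 0 -0.15" --pt "0 0 0 0 -0.15" --pt "0 0 0 0 -0.15" --pt "0 0 -0.02 0 -0.15" --pt "0 0 -0.06 0 -0.15" --pt "0 0 -0.08 0 0.1" --pt "0 0 -0.08 0 0.1"

```text
clock: 12.95
tool_pos: [451.4, -385.6, 193.6]
tool_rot: [0.996, -0.086, -0.001, -0.001]
contact_force: [0.9, -0.7, 0.8]
width: 46.9
grip_force: 0.0
```

```bash
python3 - <<'E'
from h import *
np.set_printoptions(precision=2,suppress=True)
s=readout.observe(); v=V("wrist"); print(s["tool_pos"],quatyaw(s["tool_rot"])[0])
g=cv2.cvtColor(v.im,cv2.COLOR_BGR2GRAY)
m=((g<60)&(v.im.max(2)<70)).astype(np.uint8); m[260:]=0
n,l,st,ce=cv2.connectedComponentsWithStats(m)
for i in range(1,n):
    if 40<st[i,4]<500: print(st[i],ce[i],v.plane(ce[i],54)[0])
t=V("top")
for n_,p in [("i1",(240.5,176.7)),("i2",(205.5,213.1)),("i3",(244.9,212))]:
    q=hole(t,p,4); print(n_,t.plane(q,50)[0])
E
```

```text
[ 451.38 -385.65  193.56] -9.82706392121409
[320 190  14  13 136] [326.4  195.88] [ 449.62 -382.94]
[235 202  31  48 141] [246.41 224.32] [ 436.55 -314.25]
[254 207  15  14 151] [261.33 213.8 ] [ 443.5  -328.49]
[355 210  23   9  47] [366.21 213.96] [ 428.98 -411.96]
i1 [613.51 206.28]
i2 [520.57 289.24]
i3 [525.81 191.67]
```

Request:
drive_tool --pt "0 0 0 0.08 0.2" --pt "0 0 0 0.08 0.2" --pt "-0.013 -0.0765 0 0 0.2" --pt "-0.013 -0.0765 0 0 0.2" --pt "-0.013 -0.0765 0 0 0.2" --pt "-0.013 -0.0765 0 0 0.2" --pt "-0.013 -0.0765 0 0 0.2" --pt "-0.013 -0.0765 0 0 0.2" --pt "-0.013 -0.0765 0 0 0.2" --pt "-0.013 -0.0765 0 0 0.2" --pt "-0.013 -0.0765 0 0 0.2" --pt "-0.013 -0.0765 0 0 0.2"

```text
clock: 14.05
tool_pos: [501.8, 0.3, 193.0]
tool_rot: [0.989, -0.148, 0.001, 0.0]
contact_force: [0.8, 0.3, -0.5]
width: 51.2
grip_force: 0.0
```

Request:
drive_tool --pt "-0.013 -0.0765 0 0 0.2" --pt "-0.013 -0.0765 0 0 0.2" --pt "-0.013 -0.0765 0 0 0.2" --pt "-0.013 -0.0765 0 0 0.2" --pt "-0.013 -0.0765 0 0 0.2" --pt "0 0 0 0 0.2" --pt "0 0 0 0 0.2" --pt "0 0 0 0 0.2"

```text
clock: 14.72
tool_pos: [526.6, 190.6, 192.4]
tool_rot: [0.989, -0.148, 0.0, 0.0]
contact_force: [1.0, -0.3, 0.7]
width: 51.0
grip_force: 0.0
```

```bash
cat >> h.py <<'E'
def scan(z,rmin=60,rmax=700,bottom=400):
    "round dark tube mouths in the wrist view -> world at height z"
    v=V("wrist"); g=cv2.cvtColor(v.im,cv2.COLOR_BGR2GRAY); m=(g<60).astype(np.uint8); m[bottom:]=0
    n,l,st,ce=cv2.connectedComponentsWithStats(m); out=[]
    for i in range(1,n):
        if rmin<st[i,4]<rmax and .75<st[i,2]/st[i,3]<1.33 and st[i,4]>.6*st[i,2]*st[i,3]: out.append((ce[i],st[i,4],v.plane(ce[i],z)[0]))
    return v,out
E
python3 - <<'E'
from h import *
np.set_printoptions(precision=2,suppress=True)
s=readout.observe(); p=s["tool_pos"]; print(p,quatyaw(s["tool_rot"])[0],s["width"])
v,o=scan(50)
for c,a,w in o: print(c,a,w,w-p[:2])
for c,a,w in o:
    try: R=rect(v,c,50,45,150); print(np.array(R[0]),np.array(R[1]),ang(R[2]))
    except Exception as e: print(e)
E
```

```text
[526.62 190.59 192.44] -16.99842610792253 51.01897288244318
[270.3   89.44] 223 [614.3  208.73] [87.68 18.15]
[325.04 192.76] 138 [527.04 193.87] [0.42 3.28]
[215.3 231.3] 115 [521.5  291.45] [ -5.12 100.87]
[ 96.28 280.02] 88 [508.4  414.95] [-18.22 224.36]
[348.55 294.38] 123 [429.71 201.82] [-96.9   11.24]
[638.78 214.72] [10.97 44.15] 7.253746509552002
[528.77 206.44] [47.74 34.39] -3.7124404907226562
[519.01 300.21] [76.83 66.29] 9.044160842895508
[508.98 414.84] [79.16 95.15] -41.853755950927734
[452.97 167.38] [1.87 5.47] -1.7441940307617188
```

Request:
drive_tool --pt "-0.0014 -0.0019 0.06 0 0.2" --pt "0 0 0.07 0 0.2" --pt "0 0 0.07 0 0.2" --pt "0 0 0.05 0 0.2" --pt "0 0 0.03 0 0.2" --pt "0 0 0 0 0.2" --pt "0 0 0 0 0.2"

```text
clock: 15.35
tool_pos: [526.0, 190.6, 52.0]
tool_rot: [0.989, -0.149, -0.001, 0.0]
contact_force: [0.1, 0.1, 0.4]
width: 51.1
grip_force: 0.0
```

Request:
drive_tool --pt "0 0 0 0 0" --pt "0 0 0 0 -0.1" --pt "0 0 0 0 -0.2" --pt "0 0 0 0 -0.5" --pt "0 0 0 0 -1" --pt "0 0 0 0 -1" --pt "0 0 0 0 -1"

```text
clock: 15.93
tool_pos: [527.7, 192.0, 54.0]
tool_rot: [0.989, -0.148, 0.001, -0.0]
contact_force: [0.9, -1.8, 6.0]
width: 26.8
grip_force: 60.0
```

Request:
drive_tool --pt "0 0 -0.02 0 -1" --pt "0 0 -0.07 0 -1" --pt "0 0 -0.08 0 -1" --pt "0 0 -0.07 0 -1" --pt "0 0 0 -0.119 -1" --pt "0 0 0 -0.119 -1" --pt "0 0 0 -0.119 -1" --pt "0 0 0 0 -1" --pt "0 0 0 0 -1" --pt "0 0 0 0 -1"

```text
clock: 16.77
tool_pos: [526.0, 191.9, 172.2]
tool_rot: [1.0, -0.01, -0.0, 0.0]
contact_force: [0.2, 0.4, -0.7]
width: 26.8
grip_force: 59.4
```

```bash
cat >> h.py <<'E'
def held(dz):
    "offset of held insert's tube mouth from TCP (tool x, tool y), raw wrist reading; top face dz below TCP"
    s=readout.observe(); p=s["tool_pos"]; y,M=quatyaw(s["tool_rot"]); v=V("wrist")
    c=v.proj([*p[:2],p[2]-dz])[0]; q=hole(v,c,14); w=v.plane(q,p[2]-dz)[0]-p[:2]
    print("tcp",p,"yaw",y,"px",q,"off tool xy",w@M[:2,:2], "width",s["width"]); return v
E
python3 - <<'E'
from h import *
np.set_printoptions(precision=2,suppress=True)
v=held(4); t=V("top")
for n,p,z in [("b",(319.5,158.5),98)]:
    q=hole(t,p,3.5); print(n,q,t.plane(q,z)[0])
E
```

```text
tcp [526.03 191.95 172.23] yaw -1.0892067632852802 px [327.02 297.38] off tool xy [-0.81 -1.69] width 26.766124908361142
b [319.26 158.2 ] [654.13  11.96]
```

Request:
drive_tool --pt "0.0277 0.071 0 0 -1" --pt "0.0277 0.071 0 0 -1" --pt "0.0277 0.071 0 0 -1" --pt "0.0277 0.071 0 0 -1" --pt "0.0277 0.071 0 -0.004 -1" --pt "0 0 0 0 -1" --pt "0 0 0 0 -1" --pt "0 0 0 0 -1"

```text
clock: 17.53
tool_pos: [592.3, 13.5, 172.0]
tool_rot: [1.0, -0.007, -0.0, -0.0]
contact_force: [-0.3, 0.0, -1.5]
width: 26.9
grip_force: 59.5
```

```bash
python3 - <<'E'
from h import *
np.set_printoptions(precision=2,suppress=True)
v=held(4); q=hole(v,v.proj([655,14,98])[0],16); print("b",q,v.plane(q,98)); v.save("w4.png",200,440,20,270,2.4)
E
```

```text
tcp [592.28  13.51 171.97] yaw -0.8478770100531541 px [327.13 297.4 ] off tool xy [-0.85 -1.66] width 26.920802737057098
b [326.6  123.02] [[655.01  14.52]]
```

View pics/w4.png

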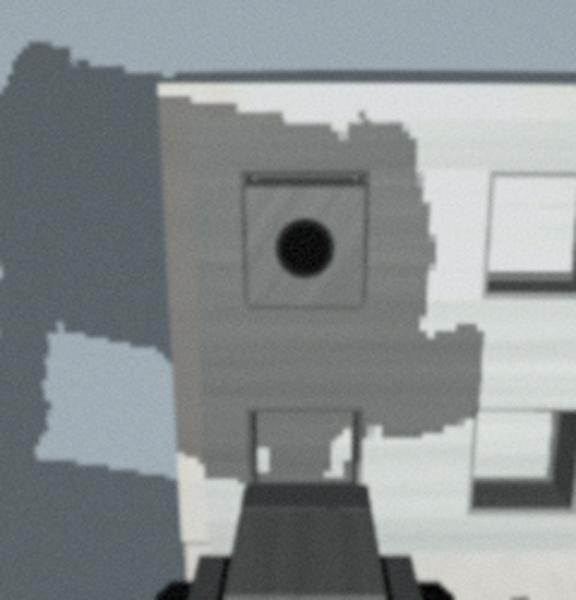

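```bash
python3 - <<'E'
from h import *
np.set_printoptions(precision=2,suppress=True)
v=V("wrist")
f=lambda a:np.array(a,float)/2.4+[200,20]-.3
print(v.plane(f([(250,409),(360,409),(251,470),(359,470)]),70))
print("w0",v.plane(f([(244,172),(368,172)]),70))
print("w1,3",v.plane(f([(490,172),(485,294),(477,410),(472,511)]),70))
E
```

```text
[[607.33  31.19]
 [606.92   0.37]
 [588.93  31.55]
 [588.52   0.5 ]]
w0 [[671.04  30.55]
 [670.62  -1.2 ]]
w1,3 [[670.33 -32.53]
 [638.87 -32.92]
 [606.21 -32.5 ]
 [575.11 -32.77]]
```

Request:
drive_tool --pt "0.0005 -0.0011 0.03 0 -1" --pt "0 0 0.04 0 -1" --pt "0 0 0.02 0 -1" --pt "0 0 0 0 -1" --pt "0 0 0 0 -1" --pt "0 0 0 0 -1"

```text
clock: 18.13
tool_pos: [593.4, 14.2, 128.3]
tool_rot: [1.0, -0.007, 0.001, 0.0]
contact_force: [1.0, -0.8, -1.2]
width: 27.0
grip_force: 59.6
```

Request:
drive_tool --pt "0 0 0.006 0 -1" --pt "0 0 0.006 0 -1" --pt "0 0 0.006 0 -1" --pt "0 0 0 0 -1"

```text
clock: 18.47
tool_pos: [593.7, 13.7, 120.6]
tool_rot: [1.0, -0.007, 0.001, 0.0]
contact_force: [-4.8, 0.1, 10.4]
width: 26.4
grip_force: 61.1
```

Request:
drive_tool --pt "-0.0012 0 -0.004 0 -1" --pt "-0.0012 0 0 0 -1" --pt "0 0 0.006 0 -1" --pt "0 0 0.006 0 -1" --pt "0 0 0 0 -1"

```text
clock: 18.88
tool_pos: [591.0, 13.9, 113.0]
tool_rot: [1.0, -0.007, -0.001, -0.0]
contact_force: [0.6, 0.2, -1.6]
width: 26.7
grip_force: 59.6
```

Request:
drive_tool --pt "0 0 0.006 0 -1" --pt "0 0 0.006 0 -1" --pt "0 0 0.006 0 -1" --pt "0 0 0.006 0 -1" --pt "0 0 0 0 -1" --pt "0 0 0 0 -1"

```text
clock: 19.38
tool_pos: [591.6, 13.8, 102.1]
tool_rot: [1.0, -0.007, -0.0, -0.0]
contact_force: [-0.6, -0.2, -0.8]
width: 27.1
grip_force: 59.6
```

Request:
drive_tool --pt "0 0 0.006 0 -1" --pt "0 0 0 0 -1"

```text
clock: 19.55
tool_pos: [592.0, 13.8, 101.9]
tool_rot: [1.0, -0.007, -0.0, 0.0]
contact_force: [-8.4, 1.0, 16.4]
width: 26.8
grip_force: 61.7
```

Request:
drive_tool --pt "0 0 0 0 -0.2" --pt "0 0 0 0 0.0" --pt "0 0 0 0 0.1" --pt "0 0 0 0 0.1" --pt "0 0 -0.03 0 0.1" --pt "0 0 -0.07 0 0.1" --pt "0 0 -0.07 0 0.2" --pt "0 0 0 0 0.2" --pt "0 0 0 0 0.2"

```text
clock: 20.3
tool_pos: [593.4, 13.5, 187.1]
tool_rot: [1.0, -0.007, 0.003, 0.0]
contact_force: [0.1, 0.0, -1.2]
width: 51.5
grip_force: 0.0
```

```bash
cat > chk.py <<'E'
from h import *
np.set_printoptions(precision=2,suppress=True)
s=readout.observe(); print(s["tool_pos"],quatyaw(s["tool_rot"])[0],s["clock"])
v,o=scan(98)
for c,a,w in o: print("98:",c,a,w," z50:",v.plane(c,50)[0])
t=V("top")
for n,p,z in [("i1",(240.5,176.7),50),("i2",(205.5,213.1),50),("i3",(244.9,212),50),("b",(319.5,158.5),98)]:
    q=hole(t,p,4); R=rect(t,q,z,14,155) if z==50 else None; print(n,t.plane(q,z)[0],R and round(ang(R[2]),1))
E
python3 chk.py
```

```text
[593.41  13.52 187.09] -0.7829508481345551 20.3
98: [326.69 123.23] 346 [654.84  14.42]  z50: [649.53  14.45]
98: [ 80.74 174.37] 147 [625.99 172.12]  z50: [614.   208.71]
98: [326.35 222.12] 269 [591.21  15.51]  z50: [571.16  15.79]
98: [ 19.55 276.59] 93 [550.7  238.98]  z50: [521.26 291.07]
98: [631.22 346.24] 185 [ 479.89 -225.78]  z50: [ 434.02 -281.45]
98: [ 26.31 355.55] 62 [477.45 258.51]  z50: [431.02 315.12]
i1 [613.55 206.29] 12.7
i2 [520.61 289.25] 28.1h.py:28: RuntimeWarning: invalid value encountered in divide
  w=np.clip(115-g,0,None)*(np.hypot(xx-p[0],yy-p[1])<r); p=np.array([(w*xx).sum(),(w*yy).sum()])/w.sum()
Traceback (most recent call last):
  File "chk.py", line 8, in <module>
    q=hole(t,p,4); R=rect(t,q,z,14,155) if z==50 else None; print(n,t.plane(q,z)[0],R and round(ang(R[2]),1))
                     ~~~~^^^^^^^^^^^^^^
  File "h.py", line 32, in rect
    g=cv2.cvtColor(v.im,cv2.COLOR_BGR2GRAY); m=np.zeros_like(g); cv2.circle(m,tuple(int(round(a)) for a in px),r,255,-1)
                                                                              ~~~~~^^^^^^^^^^^^^^^^^^^^^^^^^^^
  File "h.py", line 32, in <genexpr>
    g=cv2.cvtColor(v.im,cv2.COLOR_BGR2GRAY); m=np.zeros_like(g); cv2.circle(m,tuple(int(round(a)) for a in px),r,255,-1)
                                                                                        ~~~~~^^^
ValueError: cannot convert float NaN to integer
```

Request:
drive_tool --pt "0 0 0 -0.15 0.2" --pt "0 0 0 -0.15 0.2" --pt "0.0249 -0.0736 0 0 0.2" --pt "0.0249 -0.0736 0 0 0.2" --pt "0.0249 -0.0736 0 0 0.2" --pt "0.0249 -0.0736 0 0 0.2" --pt "0.0249 -0.0736 0 0 0.2" --pt "0 0 0 0 0.2" --pt "0 0 0 0 0.2" --pt "0 0 0 0 0.2"

```text
clock: 21.23
tool_pos: [610.9, 206.6, 182.4]
tool_rot: [0.994, 0.111, -0.002, 0.0]
contact_force: [0.0, -0.3, -0.3]
width: 51.4
grip_force: 0.0
```

```bash
sed -i 's/^for n,p,z in.*/for n,p,z in []:/' chk.py; python3 chk.py
```

```text
[610.93 206.61 182.41] 12.740326878495297 21.2333
98: [326.71 191.6 ] 156 [629.99 212.48]  z50: [614.7 209. ]
98: [626.13 219.51] 190 [655.    14.24]  z50: [645.66 -36.45]
98: [ 62.61 257.03] 104 [544.15 378.81]  z50: [508.42 414.94]
98: [207.59 273.74] 122 [554.75 278.64]  z50: [521.54 290.92]
98: [581.7  298.92] 146 [591.31  15.32]  z50: [566.82 -35.11]
```

Request:
drive_tool --pt "0.007 0.001 0.04 0 0.2" --pt "0 0 0.07 0 0.2" --pt "0 0 0.07 0 0.2" --pt "0 0 0.05 0 0.2" --pt "0 0 0.03 0 0.2" --pt "0 0 0 0 0.2" --pt "0 0 0 0 0.2"

```text
clock: 21.92
tool_pos: [615.5, 206.5, 54.4]
tool_rot: [0.994, 0.11, -0.0, 0.0]
contact_force: [-0.3, 0.1, 0.1]
width: 51.4
grip_force: 0.0
```

Request:
drive_tool --pt "0 0 0 0 0" --pt "0 0 0 0 -0.1" --pt "0 0 0 0 -0.2" --pt "0 0 0 0 -0.5" --pt "0 0 0 0 -1" --pt "0 0 0 0 -1" --pt "0 0 0 0 -1"

```text
clock: 22.5
tool_pos: [616.9, 207.6, 56.4]
tool_rot: [0.994, 0.111, 0.002, -0.0]
contact_force: [0.2, 0.2, 6.6]
width: 26.9
grip_force: 60.4
```

Request:
drive_tool --pt "0 0 -0.02 0 -1" --pt "0 0 -0.08 0 -1" --pt "0 0 -0.08 0 -1" --pt "0 0 -0.08 0 -1" --pt "0 0 0 0.151 -1" --pt "0 0 0 0.151 -1" --pt "0 0 0 0 -1"

```text
clock: 23.08
tool_pos: [615.5, 207.4, 185.6]
tool_rot: [1.0, -0.009, 0.001, -0.0]
contact_force: [-1.3, 0.2, -2.6]
width: 27.0
grip_force: 59.6
```

Request:
drive_tool --pt "0.0123 0.0736 0 0 -1" --pt "0.0123 0.0736 0 0 -1" --pt "0.0123 0.0736 0 0 -1" --pt "0.0123 0.0736 0 0 -1" --pt "0.0123 0.0736 0 0 -1" --pt "0.0123 0.0736 0 0 -1" --pt "0.0123 0.0736 0 0 -1" --pt "0 0 0 0 -1" --pt "0 0 0 0 -1" --pt "0 0 0 0 -1"

```text
clock: 23.92
tool_pos: [653.9, -50.5, 183.5]
tool_rot: [1.0, -0.007, -0.001, -0.001]
contact_force: [-0.2, 0.1, -1.7]
width: 26.4
grip_force: 59.7
```

```bash
python3 -c "
from h import *
np.set_printoptions(precision=2,suppress=True)
v=held(6.4)"
```

```text
tcp [653.88 -50.48 183.52] yaw -0.7815209744210965 px [327.02 297.17] off tool xy [-2.42 -1.68] width 26.3882397039824
```

Request:
drive_tool --pt "0.003 0.0014 0.04 0 -1" --pt "0 0 0.04 0 -1" --pt "0 0 0.024 0 -1" --pt "0 0 0 0 -1" --pt "0 0 0 0 -1" --pt "0 0 0 0 -1"

```text
clock: 24.47
tool_pos: [656.6, -51.2, 133.5]
tool_rot: [1.0, -0.007, 0.001, 0.0]
contact_force: [0.1, -0.3, -0.1]
width: 26.8
grip_force: 59.7
```

Request:
drive_tool --pt "0 0 0.006 0 -1" --pt "0 0 0.006 0 -1" --pt "0 0 0.006 0 -1" --pt "0 0 0.004 0 -1" --pt "0 0 0 0 -1" --pt "0 0 0 0 -1"

```text
clock: 24.97
tool_pos: [655.9, -51.7, 121.1]
tool_rot: [1.0, -0.008, -0.0, -0.0]
contact_force: [-0.4, -0.6, -0.8]
width: 26.5
grip_force: 59.7
```

Request:
drive_tool --pt "0 0 0.007 0 -1" --pt "0 0 0.007 0 -1" --pt "0 0 0.007 0 -1" --pt "0 0 0.007 0 -1" --pt "0 0 0.007 0 -1" --pt "0 0 0.003 0 -1" --pt "0 0 0 0 -1" --pt "0 0 0 0 -1"

```text
clock: 25.63
tool_pos: [656.1, -51.6, 104.4]
tool_rot: [1.0, -0.007, -0.0, 0.0]
contact_force: [-5.5, 1.5, 11.8]
width: 26.5
grip_force: 61.3
```

Request:
drive_tool --pt "0 0 0 0 -0.2" --pt "0 0 0 0 0.0" --pt "0 0 0 0 0.1" --pt "0 0 0 0 0.1" --pt "0 0 -0.03 0 0.1" --pt "0 0 -0.07 0 0.1" --pt "0 0 -0.07 0 0.2" --pt "0 0 0 -0.128 0.2" --pt "0 0 0 -0.128 0.2" --pt "0 0 0 -0.128 0.2" --pt "0 0 0 -0.128 0.2" --pt "0 0 0 -0.128 0.2"

```text
clock: 26.63
tool_pos: [655.9, -51.7, 187.0]
tool_rot: [0.97, 0.244, -0.0, -0.0]
contact_force: [1.0, -0.3, -0.5]
width: 51.0
grip_force: 0.0
```

```bash
python3 chk.py
```

```text
[655.91 -51.65 186.99] 28.20765567889225 26.6333
98: [234.46 174.9 ] 291 [654.53  14.38]  z50: [636.76  20.07]
98: [324.11 220.75] 261 [653.7  -49.59]  z50: [635.75 -58.78]
98: [197.35 254.42] 226 [590.8   14.82]  z50: [558.21  20.61]
```

Request:
drive_tool --pt "0.0085 -0.0729 0 0 0.2" --pt "0.0085 -0.0729 0 0 0.2" --pt "0.0085 -0.0729 0 0 0.2" --pt "0.0085 -0.0729 0 0 0.2" --pt "0.0085 -0.0729 0 0 0.2" --pt "0.0085 -0.0729 0 0 0.2" --pt "0.0085 -0.0729 0 0 0.2" --pt "0.0085 -0.0729 0 0 0.2" --pt "0.0085 -0.0729 0 0 0.2" --pt "0.0085 -0.0729 0 0 0.2" --pt "0 0 0 0 0.2" --pt "0 0 0 0 0.2"

```text
clock: 27.73
tool_pos: [521.9, 291.8, 187.2]
tool_rot: [0.97, 0.242, -0.0, 0.0]
contact_force: [0.4, 0.7, 0.1]
width: 51.3
grip_force: 0.0
```

```bash
python3 chk.py; python3 - <<'E'
from h import *
t=V("top"); m=(cv2.cvtColor(t.im,cv2.COLOR_BGR2HSV)[...,2][150:230,395:475]<115).astype(np.uint8)
cs,_=cv2.findContours(m,cv2.RETR_EXTERNAL,cv2.CHAIN_APPROX_NONE);c=max(cs,key=cv2.contourArea)[:,0]+[395,150]
print(cv2.minAreaRect(t.plane(c,46).astype(np.float32)))
E
```

```text
[521.95 291.85 187.16] 27.984041537546606 27.7333
98: [174.84 137.88] 170 [525.19 399.39]  z50: [508.48 414.78]
98: [633.5  172.24] 101 [643.33 132.32]  z50: [654.08  85.66]
98: [328.6  196.57] 128 [535.79 299.11]  z50: [521.55 291.2 ]
98: [367.81 324.74] 84 [461.34 226.58]  z50: [429.8  201.82]
((591.6265869140625, -266.5001220703125), (141.60618591308594, 147.6781463623047), 2.629718542098999)
```

Request:
drive_tool --pt "-0.004 0.0038 0.045 0 0.2" --pt "0 0 0.07 0 0.2" --pt "0 0 0.07 0 0.2" --pt "0 0 0.05 0 0.2" --pt "0 0 0.03 0 0.2" --pt "0 0 0 0 0.2" --pt "0 0 0 0 0.2"

```text
clock: 28.47
tool_pos: [522.1, 286.4, 54.3]
tool_rot: [0.971, 0.24, -0.001, 0.0]
contact_force: [-0.1, 0.4, -0.6]
width: 51.3
grip_force: 0.0
```

Request:
drive_tool --pt "0 0 0 0 0" --pt "0 0 0 0 -0.1" --pt "0 0 0 0 -0.2" --pt "0 0 0 0 -0.5" --pt "0 0 0 0 -1" --pt "0 0 0 0 -1" --pt "0 0 0 0 -1"

```text
clock: 29.05
tool_pos: [523.0, 288.2, 56.5]
tool_rot: [0.97, 0.241, 0.001, -0.0]
contact_force: [-0.3, 0.1, 5.7]
width: 26.8
grip_force: 59.1
```

Request:
drive_tool --pt "0 0 -0.02 0 -1" --pt "0 0 -0.08 0 -1" --pt "0 0 -0.08 0 -1" --pt "0 0 -0.08 0 -1" --pt "0 0 0 0.128 -1" --pt "0 0 0 0.128 -1" --pt "0 0 0 0.128 -1" --pt "0 0 0 0.128 -1" --pt "0 0 0 0.128 -1" --pt "0 0 0 0 -1" --pt "0 0 0 0 -1"

```text
clock: 29.97
tool_pos: [521.8, 287.6, 185.0]
tool_rot: [1.0, -0.006, -0.0, 0.0]
contact_force: [-0.0, 0.2, -0.8]
width: 26.6
grip_force: 58.9
```

```bash
python3 -c "
from h import *
np.set_printoptions(precision=2,suppress=True)
v=held(6.5)"
```

```text
tcp [521.79 287.64 185.04] yaw -0.7116906410438961 px [327.47 294.65] off tool xy [-1.21 -1.51] width 26.60971820892675
```

Request:
drive_tool --pt "0.0163 0.0749 0 0 -1" --pt "0.0163 0.0749 0 0 -1" --pt "0.0163 0.0749 0 0 -1" --pt "0.0163 0.0749 0 0 -1" --pt "0.0163 0.0749 0 0 -1" --pt "0.0163 0.0749 0 0 -1" --pt "0.0163 0.0749 0 0 -1" --pt "0.0163 0.0749 0 0 -1" --pt "0.0163 0.0749 0 0.004 -1" --pt "0 0 0 0 -1" --pt "0 0 0 0 -1" --pt "0 0 0 0 -1"

```text
clock: 31.02
tool_pos: [589.9, -50.1, 184.7]
tool_rot: [1.0, -0.009, -0.0, -0.0]
contact_force: [0.8, -0.4, -1.2]
width: 27.2
grip_force: 59.1
```

Request:
drive_tool --pt "0 0 0.04 -0.003 -1" --pt "0 0 0.04 0 -1" --pt "0 0 0.024 0 -1" --pt "0 0 0 0 -1" --pt "0 0 0 0 -1" --pt "0 0 0 0 -1"

```text
clock: 31.52
tool_pos: [590.8, -50.0, 134.0]
tool_rot: [1.0, -0.007, 0.001, 0.0]
contact_force: [1.0, -0.2, -0.1]
width: 27.0
grip_force: 59.1
```

Request:
drive_tool --pt "0 0.0006 0.006 0 -1" --pt "0 0 0.006 0 -1" --pt "0 0 0.006 0 -1" --pt "0 0 0.006 0 -1" --pt "0 0 0 0 -1" --pt "0 0 0 0 -1"

```text
clock: 32.02
tool_pos: [590.7, -50.9, 122.2]
tool_rot: [1.0, -0.008, 0.001, 0.0]
contact_force: [-2.6, 0.1, 5.8]
width: 26.9
grip_force: 60.5
```

Request:
drive_tool --pt "-0.0015 0 0 0 -1" --pt "0 0 0.005 0 -1" --pt "0 0 0.005 0 -1" --pt "0 0 0 0 -1" --pt "0 0 0 0 -1"

```text
clock: 32.43
tool_pos: [590.0, -51.4, 116.0]
tool_rot: [1.0, -0.008, 0.001, 0.001]
contact_force: [1.6, -3.1, -0.2]
width: 26.8
grip_force: 59.0
```

Request:
drive_tool --pt "0 0.001 0.005 0 -1" --pt "0 0 0.006 0 -1" --pt "0 0 0.006 0 -1" --pt "0 0 0.006 0 -1" --pt "0 0 0.004 0 -1" --pt "0 0 0 0 -1" --pt "0 0 0 0 -1"

```text
clock: 33.02
tool_pos: [590.4, -51.4, 104.5]
tool_rot: [1.0, -0.008, 0.001, 0.0]
contact_force: [-1.7, -0.4, 11.8]
width: 27.2
grip_force: 60.2
```

Seated. Release, raise, and look.

Request:
drive_tool --pt "0 0 0 0 -0.2" --pt "0 0 0 0 0.0" --pt "0 0 0 0 0.1" --pt "0 0 0 0 0.1" --pt "0 0 -0.03 0 0.1" --pt "0 0 -0.07 0 0.1" --pt "0 0 -0.07 0 0.1" --pt "0 0 -0.07 0 0.1" --pt "0 0 0 0 0.1" --pt "0 0 0 0 0.1"

```text
clock: 33.85
tool_pos: [590.6, -51.5, 224.7]
tool_rot: [1.0, -0.008, 0.002, 0.001]
contact_force: [0.6, 0.5, -0.7]
width: 46.9
grip_force: 0.0
```

```bash
python3 chk.py; python3 - <<'E'
from h import *
np.set_printoptions(precision=2,suppress=True)
v=V("wrist"); v.save("w5.png")
g=v.im.max(2); m=(g<40).astype(np.uint8); m[:, :430]=0; m[260:]=0
n,l,st,ce=cv2.connectedComponentsWithStats(m); print([(st[i],ce[i]) for i in range(1,n) if st[i,4]>300])
E
```

```text
[590.62 -51.46 224.72] -0.9144644255064213 33.85
98: [233.64 114.91] 246 [654.71  14.38]  z50: [650.72  27.19]
98: [324.83 114.95] 241 [653.46 -49.5 ]  z50: [649.22 -49.23]
98: [240.63 200.72] 150 [591.07  15.45]  z50: [574.59  28.46]
98: [323.79 201.6 ] 197 [589.34 -47.59]  z50: [572.52 -46.95]
98: [594.46 313.46] 61 [ 479.87 -286.31]  z50: [ 441.56 -332.52]
[(array([ 472,   93,   30,  146, 2491], dtype=int32), array([486.09, 160.52])), (array([ 542,  161,   81,   28, 1930], dtype=int32), array([581.55, 174.37]))]
```

View pics/w5.png

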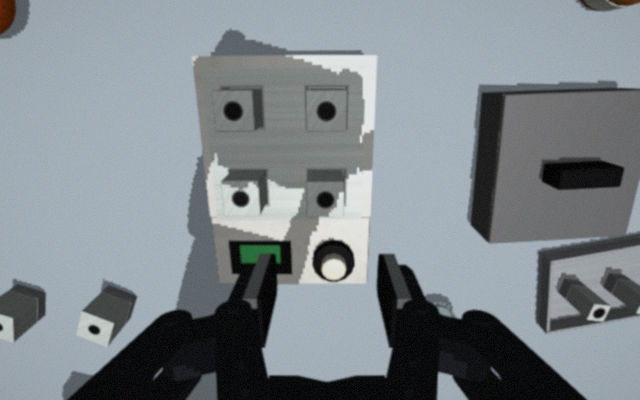

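Request:
drive_tool --pt "0.0015 0.0723 0 0 1" --pt "0.0015 0.0723 0 0 1" --pt "0.0015 0.0723 0 0 1" --pt "0.0015 0.0723 0 0 1" --pt "0.0015 0.0723 0 0 1" --pt "0.0015 0.0723 0 0 1" --pt "0 0 0 -0.053 1" --pt "0 0 0 0 1" --pt "0 0 0 0 1" --pt "0 0 0 0 1"

```text
clock: 34.83
tool_pos: [590.1, -266.8, 220.9]
tool_rot: [1.0, 0.013, -0.001, -0.001]
contact_force: [0.4, -0.1, 0.7]
width: 85.9
grip_force: 0.0
```

```bash
python3 - <<'E'
from h import *
np.set_printoptions(precision=2,suppress=True)
s=readout.observe(); print(s["tool_pos"],quatyaw(s["tool_rot"])[0])
v=V("wrist"); v.save("w6.png",200,460,50,270,2.5); q=v.proj([592,-267,72])[0]; print(q)
g=v.im.max(2); m=(g<40).astype(np.uint8); m[270:]=0
n,l,st,ce=cv2.connectedComponentsWithStats(m); print([(st[i],ce[i]) for i in range(1,n) if st[i,4]>300])
E
```

```text
[ 590.06 -266.78  220.94] 1.4781545357600812
[329.54 187.77]
[(array([ 299,  167,   68,   26, 1468], dtype=int32), array([329.3 , 179.31])), (array([  0, 233,  61,  32, 817], dtype=int32), array([ 32.23, 251.04])), (array([ 72, 236,  44,  34, 681], dtype=int32), array([ 98.21, 249.92]))]
```

View pics/w6.png

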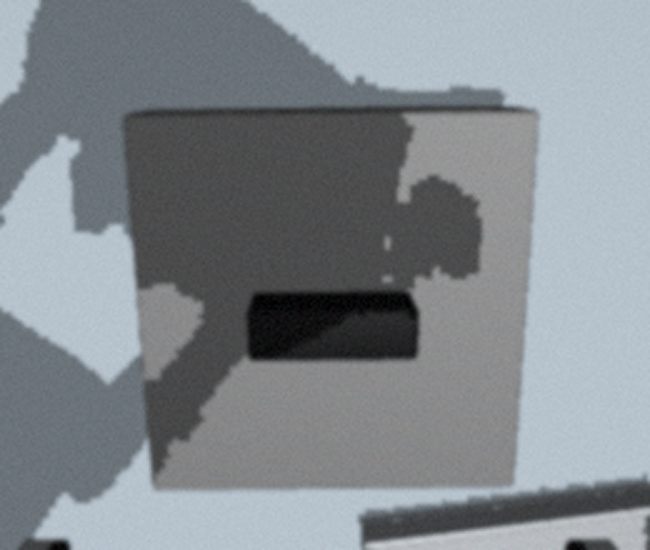

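```bash
python3 - <<'E'
from h import *
np.set_printoptions(precision=2,suppress=True)
v=V("wrist"); f=lambda a:np.array(a,float)/2.5+[200,50]-.3
w=v.plane(f([(125,115),(538,113),(513,486),(153,488)]),46); print(w,w.mean(0))
print(v.plane(f([(333,335),(248,358),(418,358)]),72))
d=w[0]-w[1]; e=w[0]-w[3]; print(np.degrees(np.arctan2(-d[0],d[1])),np.degrees(np.arctan2(e[1],e[0])))
E
```

```text
[[ 661.85 -199.26]
 [ 666.15 -335.44]
 [ 529.91 -340.73]
 [ 525.38 -203.74]] [ 595.82 -269.79]
[[ 595.7  -269.63]
 [ 587.09 -242.01]
 [ 588.59 -297.76]]
1.8091685947903564 1.8801857595487437
```

Request:
drive_tool --pt "0.008 0.01 0.05 -0.008 1" --pt "0 0 0.08 0 1" --pt "0 0 0.08 0 1" --pt "0 0 0.05 0 1" --pt "0 0 0.02 0 1" --pt "0 0 0.012 0 1" --pt "0 0 0 0 1" --pt "0 0 0 0 1"

```text
clock: 35.6
tool_pos: [595.9, -273.6, 78.5]
tool_rot: [1.0, 0.016, 0.001, 0.001]
contact_force: [0.8, 0.6, -0.6]
width: 85.6
grip_force: 0.0
```

Request:
drive_tool --pt "0 0 0 0 0.6" --pt "0 0 0 0 0.4" --pt "0 0 0 0 0.2" --pt "0 0 0 0 0" --pt "0 0 0 0 -1" --pt "0 0 0 0 -1" --pt "0 0 0 0 -1"

```text
clock: 36.18
tool_pos: [595.8, -273.9, 78.7]
tool_rot: [1.0, 0.016, 0.002, 0.001]
contact_force: [-0.4, -0.2, 7.0]
width: 54.6
grip_force: 65.4
```

Request:
drive_tool --pt "0 0 -0.01 0 -1" --pt "0 0 -0.02 0 -1" --pt "0 0 -0.05 0 -1" --pt "0 0 -0.07 0 -1" --pt "0 0 -0.07 0 -1" --pt "0 0 -0.04 0 -1" --pt "0 0 0 0.06 -1" --pt "0 0 0 0 -1" --pt "0 0 0 0 -1"

```text
clock: 36.93
tool_pos: [594.1, -272.8, 206.1]
tool_rot: [1.0, -0.007, -0.0, -0.0]
contact_force: [-0.6, 1.0, -2.6]
width: 54.1
grip_force: 64.6
```

```bash
python3 - <<'E'
from h import *
s=readout.observe(); print(s["tool_pos"],quatyaw(s["tool_rot"]),s["width"],s["ft_torque"])
v=V("wrist"); v.save("w7.png"); p=s["tool_pos"]; print(v.proj([[p[0],p[1],p[2]-6.7],[p[0]+9,p[1],p[2]-6.7],[p[0]+69,p[1]+69,p[2]-32.7],[p[0]+69,p[1]-69,p[2]-32.7]]))
E
```

```text
[ 594.13372934 -272.79267053  206.14001158] (np.float64(-0.812329401371198), array([[ 9.99899193e-01, -1.41777181e-02, -7.71504360e-04],
       [-1.41773434e-02, -9.99899377e-01,  4.88944440e-04],
       [-7.78358845e-04, -4.77957269e-04, -9.99999583e-01]])) 54.086986034570174 [ 0.0603463  -0.03994194 -0.05214662]
[[330.98530077 291.98117281]
 [330.77526743 273.58984046]
 [170.45378419 122.6686474 ]
 [487.54953942 118.18279076]]
```

View pics/w7.png

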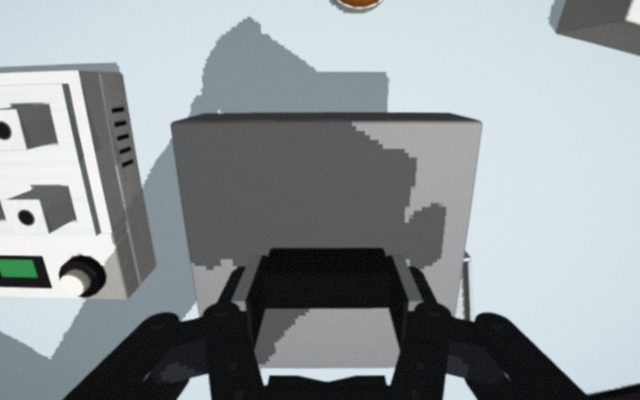

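Request:
drive_tool --pt "0.0062 -0.0636 0 0 -1" --pt "0.0062 -0.0636 0 0 -1" --pt "0.0062 -0.0636 0 0 -1" --pt "0.0062 -0.0636 0 0 -1" --pt "0.0062 -0.0636 0 0 -1" --pt "0.0062 -0.0636 0 0 -1" --pt "0.0062 -0.0636 0 0 -1" --pt "0.0062 -0.0636 0 0 -1" --pt "0 0 0 0 -1" --pt "0 0 0 0 -1" --pt "0 0 0 0 -1"

```text
clock: 37.9
tool_pos: [622.6, -19.3, 205.1]
tool_rot: [1.0, -0.007, -0.001, 0.0]
contact_force: [0.4, 0.3, -1.7]
width: 54.3
grip_force: 64.7
```

Request:
drive_tool --pt "0 0 0.02 0 -1" --pt "0 0 0.03 0 -1" --pt "0 0 0.02 0 -1" --pt "0 0 0 0 -1" --pt "0 0 0 0 -1" --pt "0 0 0 0 -1"

```text
clock: 38.4
tool_pos: [623.4, -19.6, 171.6]
tool_rot: [1.0, -0.008, 0.0, 0.0]
contact_force: [-0.3, -1.1, -1.4]
width: 54.8
grip_force: 64.7
```

Request:
drive_tool --pt "-0.0016 -0.001 0.01 0 -1" --pt "0 0 0.015 0 -1" --pt "0 0 0.012 0 -1" --pt "0 0 0.008 0 -1" --pt "0 0 0.006 0 -1" --pt "0 0 0 0 -1" --pt "0 0 0 0 -1"

```text
clock: 38.98
tool_pos: [622.3, -18.5, 145.6]
tool_rot: [1.0, -0.008, -0.0, -0.0]
contact_force: [-0.1, -0.5, -1.1]
width: 54.7
grip_force: 64.7
```

Request:
drive_tool --pt "0 0 0.004 0 -1" --pt "0 0 0.004 0 -1" --pt "0 0 0.003 0 -1" --pt "0 0 0 0 -1" --pt "0 0 0 0 -1"

```text
clock: 39.4
tool_pos: [622.6, -18.6, 140.7]
tool_rot: [1.0, -0.008, 0.0, 0.0]
contact_force: [-0.5, 0.6, 0.7]
width: 54.5
grip_force: 65.0
```

Request:
drive_tool --pt "0 0 0 0 0.4" --pt "0 0 0 0 0.6" --pt "0 0 0 0 0.8" --pt "0 0 0 0 0.8" --pt "0 0 0 0 0.8" --pt "0 0 -0.02 0 0.8" --pt "0 0 -0.06 0 0.8" --pt "0 0 -0.07 0 0.5" --pt "0 0 0 0 0" --pt "0 0 0 0 -1" --pt "0 0 0 0 -1" --pt "0 0 0 0 -1"

```text
clock: 40.4
tool_pos: [621.7, -18.4, 214.1]
tool_rot: [1.0, -0.008, -0.001, -0.0]
contact_force: [0.7, 0.5, 0.7]
width: 15.7
grip_force: 0.0
```

```bash
python3 - <<'E'
from h import *
s=readout.observe(); print(s["tool_pos"],quatyaw(s["tool_rot"])[0],s["width"])
v=V("wrist"); sd=V("side"); cv2.imwrite("pics/w8.png",np.hstack([cv2.resize(v.im,(480,300)),cv2.resize(sd.im[130:250,240:370],(300,300))]))
print(v.proj([[691.5,50.4,108],[691.5,-87.8,108]]))
E
```

```text
[621.67298178 -18.39168332 214.13349667] -0.8722341926880329 15.723255542555256
[[220.05758524 107.63534514]
 [437.17612232 104.28173366]]
```

View pics/w8.png

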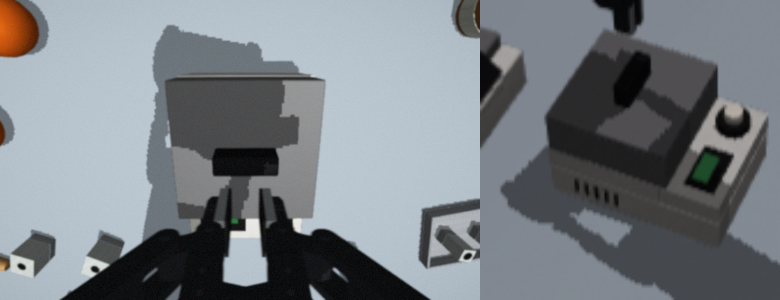

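Request:
drive_tool --pt "-0.067 0.0257 0 0 -1" --pt "-0.067 0.0257 0 0 -1" --pt "-0.067 0.0257 0 0 -1" --pt "0 0 0.05 0 -1" --pt "0 0 0.06 0 -1" --pt "0 0 0.05 0 -1" --pt "0 0 0.03 0 -1" --pt "0 0 0.01 0 -1" --pt "0 0 0 0 -1" --pt "0 0 0 0 -1"

```text
clock: 41.33
tool_pos: [521.6, -55.6, 115.7]
tool_rot: [1.0, -0.008, 0.0, 0.0]
contact_force: [0.1, -0.2, 0.4]
width: -0.1
grip_force: 0.0
```

Request:
drive_tool --pt "0 0 0.01 0 -1" --pt "0 0 0.008 0 -1" --pt "0 0 0.006 0 -1" --pt "0 0 0.004 0 -1" --pt "0 0 0 0 -1" --pt "0 0 0 0 -1"

```text
clock: 41.83
tool_pos: [522.7, -56.0, 103.0]
tool_rot: [1.0, -0.008, 0.001, 0.0]
contact_force: [-0.8, 0.5, 8.5]
width: 0.1
grip_force: 3.9
```

Request:
drive_tool --pt "-0.002 0 0.004 0 -1" --pt "0 0 0.004 0 -1" --pt "0 0 0.004 0 -1" --pt "0 0 0 0 -1" --pt "0 0 0 0 -1"

```text
clock: 42.25
tool_pos: [523.0, -56.1, 102.3]
tool_rot: [1.0, -0.007, 0.002, 0.001]
contact_force: [-14.9, 4.6, 45.1]
width: 0.0
grip_force: 22.1
```

Request:
drive_tool --pt "0 0 -0.01 0 -1" --pt "0 0 -0.02 0 -1" --pt "0 0 -0.06 0 -1" --pt "0 0 -0.08 0 -1" --pt "-0.06 0 -0.06 0 -1" --pt "-0.06 0 0 0 -1" --pt "-0.02 0 0 0 -1" --pt "0 0 0 0 -1" --pt "0 0 0 0 -1"

```text
clock: 43.0
tool_pos: [450.6, -54.4, 209.6]
tool_rot: [1.0, -0.008, -0.0, -0.0]
contact_force: [0.0, 0.3, -0.9]
width: 0.0
grip_force: 0.0
```

```bash
python3 - <<'E'
from h import *
np.set_printoptions(precision=2,suppress=True)
s=readout.observe(); p=s["tool_pos"]; print(p)
v=V("wrist"); c=v.proj([520.6,-53.5,80])[0]; print(c)
x,y=c.astype(int); v.save("w9.png",x-90,x+90,y-90,y+90,3)
g=cv2.cvtColor(v.im,cv2.COLOR_BGR2GRAY); m=np.zeros_like(g); cv2.circle(m,(x,y),40,1,-1)
k=((g<60)&(m>0)).astype(np.uint8); cs,_=cv2.findContours(k,cv2.RETR_EXTERNAL,cv2.CHAIN_APPROX_NONE); r=cv2.minEnclosingCircle(max(cs,key=cv2.contourArea)); print(r,v.plane(r[0],66),v.plane(r[0],80))
E
```

```text
[450.61 -54.4  209.64]
[326.44 103.3 ]
((326.45166015625, 101.41449737548828), 26.180288314819336) [[521.1  -53.51]] [[521.88 -53.53]]
```

View pics/w9.png

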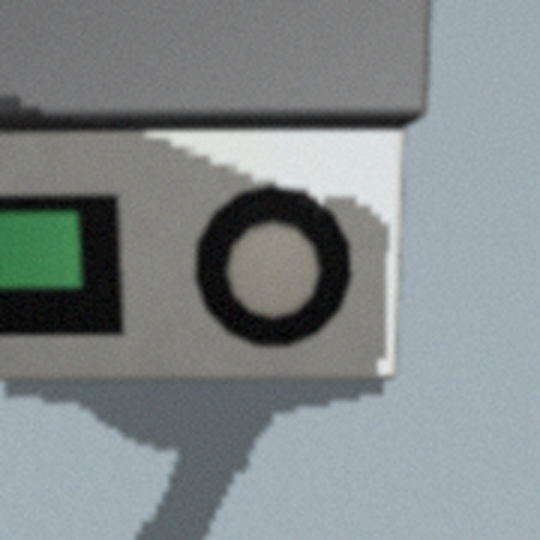

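Request:
drive_tool --pt "0.06 0 0 0 -1" --pt "0.06 0 0 0 -1" --pt "0.018 0 0 0 -1" --pt "0 0 0.06 0 -1" --pt "0 0 0.07 0 -1" --pt "0 0 0.05 0 -1" --pt "0 0 0.014 0 -1" --pt "0 0 0 0 -1" --pt "0 0 0 0 -1"

```text
clock: 43.8
tool_pos: [520.6, -55.7, 113.5]
tool_rot: [1.0, -0.008, 0.0, 0.0]
contact_force: [-0.2, 0.0, -0.2]
width: 0.2
grip_force: 0.0
```

Request:
drive_tool --pt "0 0 0.004 0 -1" --pt "0 0 0 0 -1" --pt "0 0 0 0 -1"

```text
clock: 44.05
tool_pos: [520.8, -55.9, 112.2]
tool_rot: [1.0, -0.008, 0.001, 0.0]
contact_force: [0.5, -0.3, -0.6]
width: 0.1
grip_force: 0.0
```

Request:
drive_tool --pt "0 0 0.004 0 -1" --pt "0 0 0 0 -1" --pt "0 0 0 0 -1"

```text
clock: 44.3
tool_pos: [520.1, -55.6, 109.1]
tool_rot: [1.0, -0.008, 0.0, 0.0]
contact_force: [-0.8, -0.0, 0.7]
width: 0.1
grip_force: 0.4
```

Request:
drive_tool --pt "0 0 0.003 0 -1" --pt "0 0 0 0 -1" --pt "0 0 0 0 -1"

```text
clock: 44.55
tool_pos: [520.1, -55.6, 107.5]
tool_rot: [1.0, -0.008, 0.0, 0.0]
contact_force: [0.2, 0.2, 2.2]
width: 0.0
grip_force: 1.1
```

Request:
drive_tool --pt "0 0 0.003 0 -1" --pt "0 0 0 0 -1" --pt "0 0 0 0 -1"

```text
clock: 44.8
tool_pos: [520.2, -55.6, 106.0]
tool_rot: [1.0, -0.008, 0.0, 0.0]
contact_force: [-0.4, -0.1, 2.9]
width: 0.4
grip_force: 1.5
```

Request:
drive_tool --pt "0 0 0.003 0 -1" --pt "0 0 0 0 -1" --pt "0 0 0 0 -1"

```text
clock: 45.05
tool_pos: [520.1, -55.6, 104.4]
tool_rot: [1.0, -0.008, 0.0, 0.0]
contact_force: [-0.1, -0.2, 4.6]
width: -0.3
grip_force: 2.0
```

Request:
drive_tool --pt "0 0 0.004 0 -1" --pt "0 0 0.003 0 -1" --pt "0 0 0 0 -1" --pt "0 0 0 0 -1"

```text
clock: 45.38
tool_pos: [520.3, -55.7, 102.8]
tool_rot: [1.0, -0.007, 0.0, 0.0]
contact_force: [-6.1, 1.9, 18.9]
width: -0.3
grip_force: 9.4
```

Request:
drive_tool --pt "0 0 -0.01 0 -1" --pt "0 0 -0.03 0 -1" --pt "0 0 -0.07 0 -1" --pt "0 0 -0.07 0 -1" --pt "0 0 -0.07 0 -1" --pt "-0.06 0 0 0 -1" --pt "-0.06 0 0 0 -1" --pt "0 0 0 0 -1" --pt "0 0 0 0 -1" --pt "0 0 0 0 -1"

```text
clock: 46.22
tool_pos: [460.0, -54.6, 225.4]
tool_rot: [1.0, -0.008, -0.0, -0.0]
contact_force: [-0.5, -0.4, 0.1]
width: 0.0
grip_force: 0.0
```

```bash
python3 - <<'E'
from h import *
np.set_printoptions(precision=1,suppress=True)
print(readout.observe()["clock"]); t=V("top")
f=lambda c:t.plane(c,46)[0]
# lid on heater: dark-grey mask around it
g=cv2.cvtColor(t.im,cv2.COLOR_BGR2GRAY); m=np.zeros_like(g); m[125:215,285:385]=g[125:215,285:385]<115
cs,_=cv2.findContours(m,cv2.RETR_EXTERNAL,cv2.CHAIN_APPROX_NONE); c=max(cs,key=cv2.contourArea)
print(cv2.minAreaRect(t.plane(c[:,0],108).astype(np.float32)))
for n,p in [("g",(194.2,249.5)),("h",(240.1,251.5)),("f",(157,217))]: print(n,t.plane(hole(t,p,3.5),50))
E
```

```text
46.2167
((605.4408569335938, -42.29884338378906), (169.5027618408203, 196.31703186035156), 1.3822810649871826)
g [[430.3 313. ]]
h [[428.8 199.5]]
f [[507.7 412.6]]
```

```bash
python3 -c "from plant import job_done; print(job_done())"
```

```text
the job is handed in; nothing more can be done
None
```

I've handed the job in at about 46 s, though the hand-in returned no verdict: both 20 mm inserts are in the tray, all four wells hold 28 mm inserts, the lid is on the deck, the start button was pressed fully and released, and the three unwanted inserts have not moved.

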